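Shut the filter drawer and snap its clip cover on

ROBOT

A 7-joint arm with a two-finger parallel gripper is mounted at the origin on a cart in front of the work surface, level with it; the furniture and walls round the work are solid. World frame = base frame: x ahead of the robot, y to its left, z up, the work surface at z = 0. Lengths are in m, angles in rad, forces in N, time in s.
With the tool pointing down it reaches from about 0.425 to 0.925 m from the base axis. Payload 6.8 kg.
Tool frame: the origin (TCP) lies midway between the tips of the shut fingers; the grasp point (between the pads) lies 19 mm behind it; z points along the fingers, y is the direction in which the jaws open and shut (so a half turn about z gives the same grasp; the last joint's range is limited). The gripper opens to 85 mm and grips with 20 to 120 N. Pads are 22 mm wide; open, the fingers measure 114 mm over their backs; the gripper's body (76 mm by 85 mm) begins 54 mm behind the grasp point. The pads swing forward as they close: fully open they stand 13 mm farther back than shut.
Start: joints at [-1.249, 0.477, 0.022, 1.555, -0.011, 1.109, -0.083], TCP at [0.281, 0.614, 0.231] pointing down, gripper open.
Joint ranges: [-2.96, 2.96], [-0.34, 2.1], [-1.41, 1.46], [0.24, 2.44], [-1.37, 4.51], [0.17, 1.92], [-2.96, 2.96]. Speed limits (rad/s): [2.39, 2.39, 3.14, 3.14, 3.14, 3.14, 3.14].

INTERFACE

Orientations are given as a rotation vector (axis times angle).
In Python, from bench import r gives the robot as it stands. The module is installed in compiled form; this text tells all that it offers.
- The arm moves only by the tool apply_moves, never from a script. Its argument "plan" is a list that holds one entry, the list of rows, each a list of 7 numbers: the turn, a rotation vector about the tool's x, y, z scaled (see below), then the shift along the tool's x, y, z scaled (see below), then the closure, from -1 (fully open) to 1 (shut). In form: [[[wx, wy, wz, tx, ty, tz, grip], ...]]. A call has 1 to 12 rows; each row is the pose to reach, as a shift and turn from the pose commanded when the call began, along the tool's axes at that moment, turning the shorter way round; what a row does not reach only later rows make up. The controller multiplies each number of a shift by 0.4 m and each number of a turn by 180 degrees. A row lasts 1/12 s, in which the tool goes at most 41.7 mm and 7.16 degrees, less where a joint would pass 70% of its speed; a pose out of reach is approached as far as the arm can. A call with a number of a shift or a turn outside -1 to 1 is refused whole. A call with a gripper value outside its range is refused whole. The fingers move at their own pace and stop on an object; "force" is the grip in N (left out, the last holds). Time passes only in rows, so rows that repeat a pose let the fingers close. It gives the time, the measured TCP pose, the force and the opening at its end, in the units of the state.
- r.get_obs(): the state, without advancing time (a new reading comes with each control period).
- r.grab_frame(name): name is "scene" or "top" or "wrist"; returns a dict with "pixels" (420x560x3 uint8, blue, green, red), "fx", "fy", "cx", "cy" (pixels), "pose" (4x4, takes a point from camera to world coordinates). Camera axes: x right, y up, looking along -z (the intrinsics and any distortion apply to the point x, -y, -z); pixel columns grow to the right and rows downward; lengths in m; the calibration is good to about 2 mm. A picture is of the moment at which its call begins. There is no depth.
- r.hand_in(): hands the job in, once; it reports no verdict.
The state is a dict: "clock": time; "joints": joint angles; "qvel": joint speeds; "tau": joint torques, N m; "tcp_pos": TCP position; "orientation": TCP orientation; "contact_force": force on the tool from outside, world axes, zero at the start; "moment": the same for the moment, N m; "grip_width": finger opening in m.
Only numpy, scipy, OpenCV 4.12 (cv2) and the standard library are available. Lean on these libraries where they do the work, as an engineer would, in place of code of your own. Each camera call takes 0.05 s, during which the arm holds its last target. There are 200 camera calls.

TASK

Push the open filter drawer of the small grey filter unit fully home until it clicks in. Then put the clip cover lying on the bench over the top of the unit, press it straight down until it snaps fully on, and keep pressing: finish with the fingers still on the cover, pushing it down with about 10 to 15 N, without letting go. Leave the lens can, the loupe and the fuse box where they stand.

Things in the scene. Friction and masses are not known exactly. Their poses are not given: they have to be found in the camera images.
- filter_unit: small grey filter unit, a box 70 (x) x 64 (y) x 50 (z) mm bolted to the bench by a flange 96 wide in y. Origin: centre of its underside on the bench; its front, with the drawer, looks to its own -x; +z up. From each side (+y, -y) a sprung steel roller 26 long in x, axis 38.5 above the bench, stands 4.5 out of the wall: the catches of the clip cover
- top_plate: the unit's flat top, a fixed steel plate with a round glass window. Origin: centre of its upper face, 50 mm above the bench, axes as the unit's; the underside of the cover's plate rests here when the cover is on. The cover's lips then hang before the drawer's front, so the drawer must be home first
- filter_drawer (a joint): how far the black filter drawer stands out of the unit towards the unit's -x, in m: 0 fully home (front flush with the unit's front face), 0.05 fully out. It slides with about 1 N friction; a sprung detent resists with about 6 to 8 N from 8 mm to 4 mm out, then draws it home by itself
- drawer_front (a point): centre of the drawer's flat front panel, 64 mm wide in y and 47 high (2 to 49 mm above the bench), 25.5 mm above the bench; it moves with the drawer; axes as the unit's, so +x pushes it home
- clip_cover: grey clip cover, 90 g, 82 (x) x 82 (y) x 46.5 high, upright on the bench. Origin: centre of its lower edge, +z up. Its 4 mm plate lies 20.5 to 24.5 above the origin, a grip rib on top. Below hang two side skirts (+y, -y; 20.5 deep, a 5 mm bead inside the lower edge) and two lips (+x, -x; 15.5 deep). Fits either way round, cover x along unit x, with 3 mm play in x, 2 in y
- cover_seat (a point): centre of the underside of the cover's plate, 20.5 above the cover's origin; lies on the top_plate origin when the cover is on. On the way down the beads meet the rollers with the plate 12 mm above the top; pressing on takes about 10 to 15 N and suddenly less from about 7 mm above, where it snaps down until the plate lands on the top
- cover_grip (a point): centre of the cover's grip rib, 35.5 mm above the cover's origin, axes as the cover's: the rib is 16 thick in x (squeeze it here), 50 long in y, 22 high, from 24.5 to 46.5 above the origin
- lens_can: bystander: black round lens can, 39 across, 52 high, standing; origin centre of its foot
- loupe: bystander: black round loupe, 34 across, 21 high; origin centre of its foot
- fuse_box: bystander: light box for fuses, 34 x 58 x 18 high; origin centre of its underside

How it is judged:
On the way, in this order (a step that is already met when the one before it is completed fails the run):
1. the drawer is pushed home into its detent (value of joint filter_drawer below 0.002 m), for 0.2 s.
2. the clip cover is snapped on, its plate down on the unit's top (z of cover_seat in the frame of top_plate below 0.002 m and distance between cover_seat and top_plate below 0.005 m and angle between the x axis of clip_cover and the x axis of filter_unit, either way round below 0.08 rad), for 0.1 s.
At the end, for the whole second after the job is handed in: the drawer is within 2 mm of home; the cover is snapped on (plate within 2 mm of the unit's top, centred within 5 mm, square within 0.08 rad); the fingers are still on it and press it onto the unit's top with more than 5 N (all of step 2 and value of joint filter_drawer below 0.002 m and contact force between clip_cover and top_plate above 5 N and contact force between the fingers and clip_cover above 4 N); the arm keeps its last pose, push and grip.
It fails at once if the lens can is moved more than 30 mm (distance of lens_can from where it was at the start of the episode above 0.03 m).
It fails at once if the loupe is moved more than 30 mm (distance of loupe from where it was at the start of the episode above 0.03 m).
It fails at once if the fuse box is moved more than 30 mm (distance of fuse_box from where it was at the start of the episode above 0.03 m).
It also fails if it takes over 64 s, if anything falls off the work surface, if the arm or the gripper's body presses on something with over 40 N, if the wrist force passes 120 N, or if a joint passes its speed limit or range.

## Working session

There is one attempt and no reset: what is moved stays moved. The work goes in short steps, Python scripts to look and compute and a tool call to move; the robot and the scene stay as the last step left them, time stands still between calls to the robot, and variables do not carry over. Pictures are saved under pics/ and viewed, on a budget of 10 in all, crops included, one or two more only if the job needs it, and the job is handed in when it is done.

Besides the shell and the picture viewer there is one more tool, called after "Emit:" in YAML: its name, and indented under it one key for each argument. apply_moves: Moves the arm, as the interface text tells. Its arguments: {"type":"object","properties":{"plan":{"type":"array","items":{"type":"array","items":{"type":"array","items":{"type":"number","minimum":-1,"maximum":1}}}},"force":{"type":"number"}},"required":["plan"]}

```bash
mkdir -p pics; cat > h.py <<'E'
import numpy as np, cv2
from scipy.spatial.transform import Rotation as R
from bench import r
def grab(n,f=None):
    g=r.grab_frame(n)
    if f: cv2.imwrite('pics/'+f,g['pixels'])
    return g
def ray(g,u,v,z):
    P=np.array(g['pose']);d=P[:3,:3]@np.array([(u-g['cx'])/g['fx'],-(v-g['cy'])/g['fy'],-1]);o=P[:3,3]
    return o+d*(z-o[2])/d[2]
def proj(g,p):
    P=np.array(g['pose']);c=P[:3,:3].T@(np.array(p)-P[:3,3])
    return np.array([g['cx']+g['fx']*c[0]/-c[2],g['cy']-g['fy']*c[1]/-c[2]])
def st():
    o=r.get_obs();print({k:np.round(o[k],4).tolist() for k in ['clock','joints','tcp_pos','orientation','contact_force','grip_width']})
    M=R.from_rotvec(o['orientation']).as_matrix();print(M.round(3).tolist());return np.array(o['tcp_pos']),M
E
python3 - <<'E'
from h import *
st()
a=grab('top','top0.png');b=grab('scene','scene0.png')
for g in(a,b):print({k:v for k,v in g.items() if k!='pixels'})
E
```

```text
{'clock': 0.0, 'joints': [-1.2491, 0.4778, 0.0223, 1.5565, -0.0115, 1.1093, -0.0831], 'tcp_pos': [0.281, 0.6131, 0.2303], 'orientation': [-0.6698, -3.0691, 0.0029], 'contact_force': [0.0904, -0.305, 0.0417], 'grip_width': 0.0853}
[[-0.909, 0.417, -0.001], [0.417, 0.909, -0.002], [-0.0, -0.002, -1.0]]
{'fx': 399.5523048227296, 'fy': 399.5523048227296, 'cx': 275.7325997993509, 'cy': 208.95141004425645, 'pose': array([[-0.00684485,  0.99901755, -0.0437846 ,  0.49806782],
       [-0.99994883, -0.00651192,  0.00774183,  0.22731462],
       [ 0.0074491 ,  0.04383535,  0.999011  ,  1.10714735],
       [ 0.        ,  0.        ,  0.        ,  1.        ]])}
{'fx': 481.0894664144425, 'fy': 481.0894664144425, 'cx': 272.8085144491945, 'cy': 213.29940256230287, 'pose': array([[ 0.8576851 ,  0.38817732, -0.33718634,  0.22470863],
       [-0.51409548,  0.63585309, -0.57567065, -0.31247978],
       [-0.00906131,  0.66709011,  0.74492193,  0.779031  ],
       [ 0.        ,  0.        ,  0.        ,  1.        ]])}
```

View pics/top0.png

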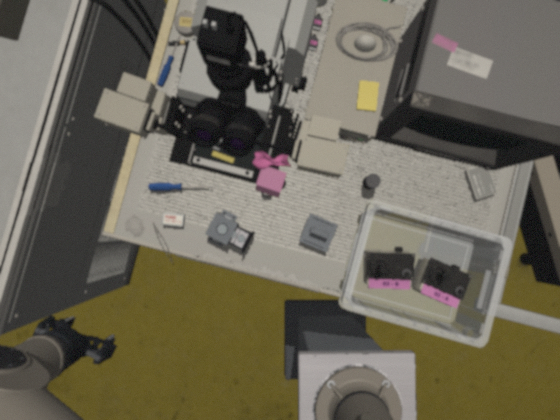

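View pics/scene0.png

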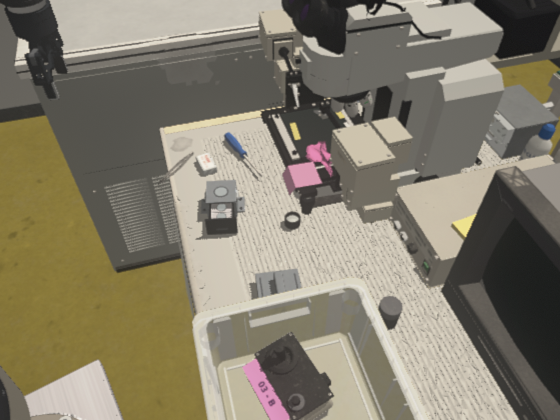

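```bash
python3 - <<'E'
from h import *
a=cv2.imread('pics/top0.png')[195:265,190:350];cv2.imwrite('pics/c1.png',cv2.resize(a,None,fx=5,fy=5,interpolation=cv2.INTER_CUBIC))
b=cv2.imread('pics/scene0.png')[170:305,185:320];cv2.imwrite('pics/c2.png',cv2.resize(b,None,fx=4.4,fy=4.4,interpolation=cv2.INTER_CUBIC))
E
```

```text
(no output)
```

View pics/c1.png

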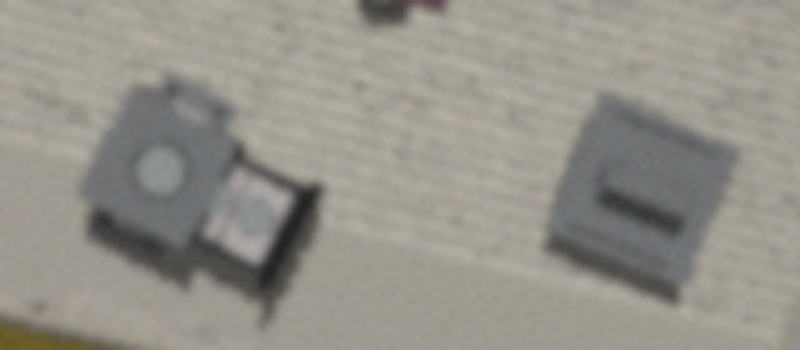

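View pics/c2.png

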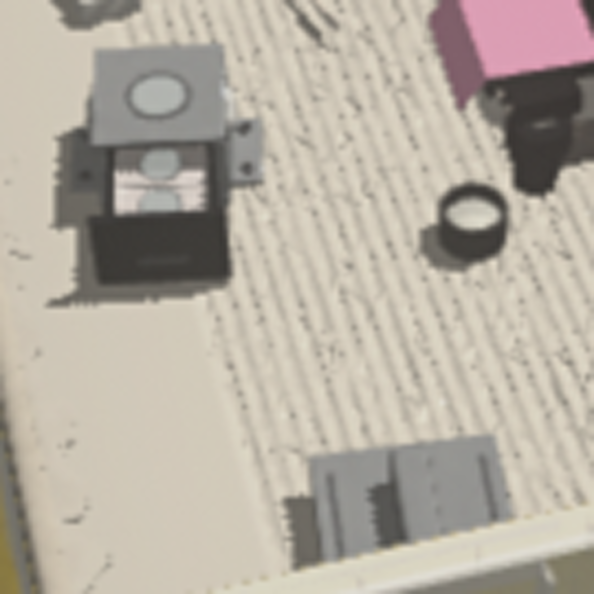

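```bash
python3 - <<'E'
from h import *
a=grab('top');b=grab('scene')
T=lambda u,v,z:ray(a,u/5+190,v/5+195,z)
S=lambda u,v,z:ray(b,u/4.4+185,v/4.4+170,z)
print('win',T(160,170,.05),S(158,96,.05))
print('unit corners S');c=np.array([S(*p,.05) for p in[(95,50),(222,43),(228,138),(90,143)]]);print(c.round(4),c.mean(0))
print('unit corners T');c=np.array([T(*p,.05) for p in[(130,85),(240,148),(187,250),(82,190)]]);print(c.round(4),c.mean(0))
print('drawer front top',T(317,188,.049),T(265,283,.049),S(92,217,.049),S(229,211,.049))
c=np.array([T(*p,.0245) for p in[(600,93),(738,152),(680,290),(550,238)]]);print('cover',c.round(4),c.mean(0))
print('rib dark T',T(600,190,.035),T(682,225,.035))
print('loupe',S(473,215,.02))
E
```

```text
win [0.49234732 0.36133932 0.05      ] [0.49215763 0.36077768 0.05      ]
unit corners S
[[0.48   0.4053 0.05  ]
 [0.5357 0.377  0.05  ]
 [0.5079 0.3186 0.05  ]
 [0.4506 0.3498 0.05  ]] [0.49355376 0.36267778 0.05      ]
unit corners T
[[0.5374 0.3771 0.05  ]
 [0.5037 0.3191 0.05  ]
 [0.4501 0.3472 0.05  ]
 [0.4821 0.4025 0.05  ]] [0.49331228 0.36146735 0.05      ]
drawer front top [0.48226736 0.27856796 0.049     ] [0.43243729 0.30620127 0.049     ] [0.43154396 0.30804495 0.049     ] [0.48695457 0.27851953 0.049     ]
cover [[0.5323 0.1261 0.0245]
 [0.4998 0.0515 0.0245]
 [0.4255 0.0839 0.0245]
 [0.454  0.1539 0.0245]] [0.47790813 0.10386322 0.0245    ]
rib dark T [0.47993238 0.12758777 0.035     ] [0.46090242 0.0838156  0.035     ]
loupe [0.59545303 0.23917138 0.02      ]
```

Emit:
apply_moves:
  plan:
    - [[0,0,0.018,-0.727,-0.692,0,1],[0,0,0.018,-0.727,-0.692,0,1],[0,0,0.018,-0.727,-0.692,0,1],[0,0,0.018,-0.727,-0.692,0,1],[0,0,0.018,-0.727,-0.692,0,1],[0,0,0.018,-0.727,-0.692,0,1],[0,0,0.018,-0.727,-0.692,0,1],[0,0,0.018,-0.727,-0.692,0,1],[0,0,0.018,-0.727,-0.692,0,1],[0,0,0.018,-0.727,-0.692,0,1],[0,0,0.018,-0.727,-0.692,0,1],[0,0,0.018,-0.727,-0.692,0,1]]

```text
clock: 1.2
tcp_pos: [0.4308, 0.2392, 0.2314]
orientation: [0.762, 3.048, 0.0]
contact_force: [0.0, 1.0, -0.8]
grip_width: 0.0001
```

```bash
python3 - <<'E'
from h import *
st();g=grab('wrist','w1.png');print(g['pose'])
E
```

```text
{'clock': 1.2, 'joints': [-0.7939, 0.1737, 0.1814, 1.9912, -0.0376, 0.9797, 0.4862], 'tcp_pos': [0.4308, 0.2392, 0.2314], 'orientation': [0.7624, 3.0476, 0.0002], 'contact_force': [0.023, 0.9951, -0.8307], 'grip_width': 0.0001}
[[-0.882, 0.471, 0.0], [0.471, 0.882, 0.0], [-0.0, 0.0, -1.0]]
[[ 4.69716927e-01 -8.48790487e-01 -2.42735902e-01  3.68612243e-01]
 [ 8.82816984e-01  4.51744879e-01  1.28688528e-01  2.71602347e-01]
 [ 4.25102559e-04 -2.74738557e-01  9.61518874e-01  3.73406621e-01]
 [ 0.00000000e+00  0.00000000e+00  0.00000000e+00  1.00000000e+00]]
```

View pics/w1.png

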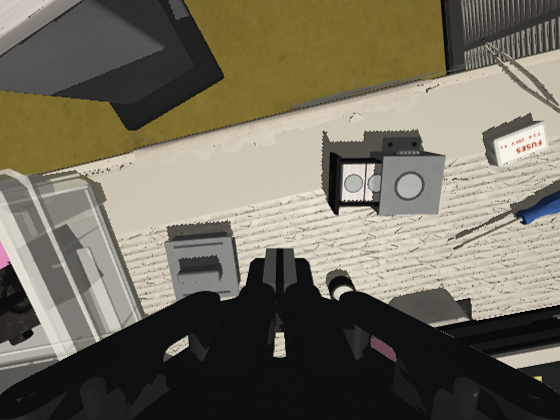

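```bash
python3 - <<'E'
from h import *
g=grab('wrist');im=g['pixels'].astype(int)
print('win',ray(g,410,186,.05),'cover px',im[245,225],im[260,225],'unit px',im[165,430],im[205,390])
def rect(x0,y0,x1,y1,z,ref,tol):
    m=(np.abs(im-np.array(ref)).max(2)<tol).astype(np.uint8)
    w=np.zeros_like(m);w[y0:y1,x0:x1]=m[y0:y1,x0:x1]
    w=cv2.morphologyEx(w,cv2.MORPH_OPEN,np.ones((3,3)))
    cs,_=cv2.findContours(w,cv2.RETR_EXTERNAL,2);c=max(cs,key=cv2.contourArea)
    P=np.array([ray(g,*p[0],z)[:2] for p in c],np.float32)
    (c0,wh,an)=cv2.minAreaRect(P*1000);print(np.round(c0,1),np.round(wh,1),round(an,2),cv2.boundingRect(c))
rect(350,140,460,225,.05,im[165,430],14)
rect(160,225,250,310,.0245,im[245,225],14)
print('front top',ray(g,331,153,.049),ray(g,337,213,.049))
E
```

```text
win [0.4917267  0.36447632 0.05      ] cover px [137 139 140] [137 139 137] unit px [132 135 136] [140 142 141]
[493.4 363.6] [63.5 62.2] 62.92 (378, 158, 66, 59)
[480.3 104.2] [80.5 79.2] 67.26 (163, 239, 74, 61)
front top [0.42150416 0.30533041 0.049     ] [0.48305268 0.28354363 0.049     ]
```

Emit:
apply_moves:
  plan:
    - [[0,0,0,0,0,0.515,1],[0,0,0,0,0,0.515,1],[0,0,0,0,0,0.515,1],[0,0,0,0,0,0.515,1],[0,0,0,0,0,0.515,1],[0,0,0,0,0,0.515,1],[0,0,0,0.005,0.06,0.515,1],[0,0,0,0.005,0.09,0.515,1],[0,0,0,0.005,0.11,0.515,1],[0,0,0,0.005,0.13,0.515,1],[0,0,0,0.005,0.15,0.515,1],[0,0,0,0.005,0.17,0.515,1]]

```text
clock: 2.3
tcp_pos: [0.4606, 0.3024, 0.0263]
orientation: [0.756, 3.049, 0.001]
contact_force: [-1.7, -1.4, 0.6]
grip_width: -0.0001
```

Emit:
apply_moves:
  plan:
    - [[0,0,0,0,0.01,0,1],[0,0,0,0,0.02,0,1],[0,0,0,0,0.025,0,1],[0,0,0,0,0.03,0,1]]

```text
clock: 2.63
tcp_pos: [0.466, 0.3123, 0.0253]
orientation: [-0.757, -3.049, 0.0]
contact_force: [-0.7, -1.7, 0.4]
grip_width: 0.0
```

Emit:
apply_moves:
  plan:
    - [[0,0,0,0,0.008,0,1],[0,0,0,0,0.015,0,1],[0,0,0,0,0.015,0,1]]

```text
clock: 2.88
tcp_pos: [0.4679, 0.3159, 0.0249]
orientation: [-0.758, -3.047, 0.005]
contact_force: [-0.3, -0.6, -0.3]
grip_width: -0.0
```

```bash
python3 - <<'E'
from h import *
st();g=grab('scene');cv2.imwrite('pics/s2.png',cv2.resize(g['pixels'][150:300,170:340],None,fx=3.5,fy=3.5,interpolation=cv2.INTER_CUBIC))
E
```

```text
{'clock': 2.8833, 'joints': [-0.8096, 0.5802, 0.1357, 1.972, -0.1304, 0.6011, 0.4953], 'tcp_pos': [0.4679, 0.3159, 0.0249], 'orientation': [-0.7579, -3.0472, 0.0051], 'contact_force': [-0.2516, -0.586, -0.2977], 'grip_width': -0.0}
[[-0.883, 0.468, -0.002], [0.468, 0.883, -0.003], [0.001, -0.004, -1.0]]
```

View pics/s2.png

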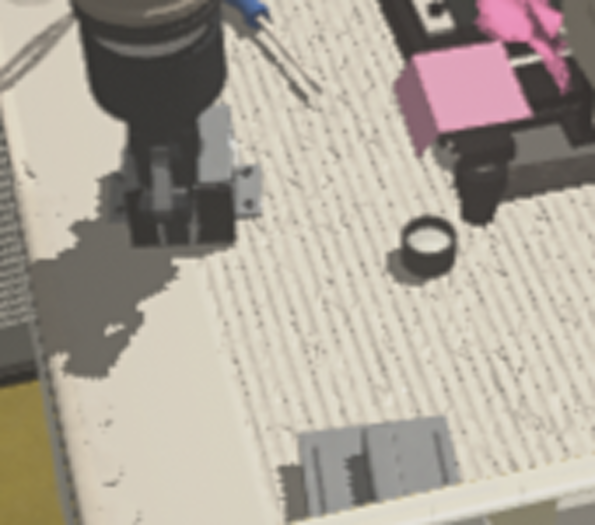

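Emit:
apply_moves:
  plan:
    - [[0,0,0,0,0.008,0,1],[0,0,0,0,0.012,0,1],[0,0,0,0,0.012,0,1]]

```text
clock: 3.18
tcp_pos: [0.4696, 0.3193, 0.0249]
orientation: [-0.758, -3.046, 0.008]
contact_force: [-4.9, -8.0, 7.5]
grip_width: 0.0004
```

Emit:
apply_moves:
  plan:
    - [[0,0,0,0,0.008,0,1],[0,0,0,0,0.008,0,1]]

```text
clock: 3.35
tcp_pos: [0.4697, 0.3194, 0.0247]
orientation: [-0.759, -3.043, 0.016]
contact_force: [-10.0, -15.5, 14.6]
grip_width: -0.0004
```

Emit:
apply_moves:
  plan:
    - [[0,0,0,0,-0.06,0,1],[0,0,0,0,-0.13,0,1],[0,0,0,0,-0.13,-0.1,1],[0,0,0,0,-0.13,-0.2,1],[0,0,0,0,-0.13,-0.3,0.5],[0,0,0,0,-0.13,-0.4,0],[0,0,0,0,-0.13,-0.44,0],[0,0,0,0,-0.13,-0.44,0]]

```text
clock: 4.02
tcp_pos: [0.4511, 0.2815, 0.2066]
orientation: [0.755, 3.043, 0.014]
contact_force: [0.0, 0.5, -0.5]
grip_width: 0.0425
```

Emit:
apply_moves:
  plan:
    - [[0,0,0.472,-0.275,-0.338,0,0],[0,0,0.472,-0.275,-0.338,0,0],[0,0,0.472,-0.275,-0.338,0,0],[0,0,0.472,-0.275,-0.338,0,0],[0,0,0.472,-0.275,-0.338,0,0],[0,0,0.472,-0.275,-0.338,0,0],[0,0,0.472,-0.275,-0.338,0,0],[0,0,0.472,-0.275,-0.338,0,0],[0,0,0.472,-0.275,-0.338,0,0],[0,0,0.472,-0.275,-0.338,0,0],[0,0,0.472,-0.275,-0.338,0,0],[0,0,0.472,-0.275,-0.338,0,0]]

```text
clock: 5.02
tcp_pos: [0.4823, 0.1083, 0.2006]
orientation: [2.622, 1.73, -0.0]
contact_force: [-0.1, 0.8, -0.3]
grip_width: 0.0425
```

```bash
python3 - <<'E'
from h import *
st();g=grab('wrist');b=grab('scene')
cv2.imwrite('pics/m3.png',np.vstack([g['pixels'][:, :],]))
w=cv2.resize(b['pixels'][165:265,180:290],(420,382),interpolation=cv2.INTER_CUBIC)
cv2.imwrite('pics/m3.png',np.hstack([cv2.resize(g['pixels'],(500,375)),w[:375,:300]]))
c=[.480,.104]
print(proj(g,[.480,.104,.0245]),proj(g,[.480,.104,.0465]),proj(g,[.4925,.3625,.05]))
E
```

```text
{'clock': 5.0167, 'joints': [-0.7982, 0.2295, 0.526, 2.0391, -0.1449, 0.9083, -0.5983], 'tcp_pos': [0.4823, 0.1083, 0.2006], 'orientation': [2.6219, 1.7301, -0.0003], 'contact_force': [-0.1323, 0.7771, -0.2582], 'grip_width': 0.0425}
[[0.393, 0.919, -0.0], [0.919, -0.393, -0.0], [-0.0, 0.0, -1.0]]
[279.39209751 193.49814582] [279.37545726 198.59971528] [ 160.3636045  -112.34756792]
```

View pics/m3.png

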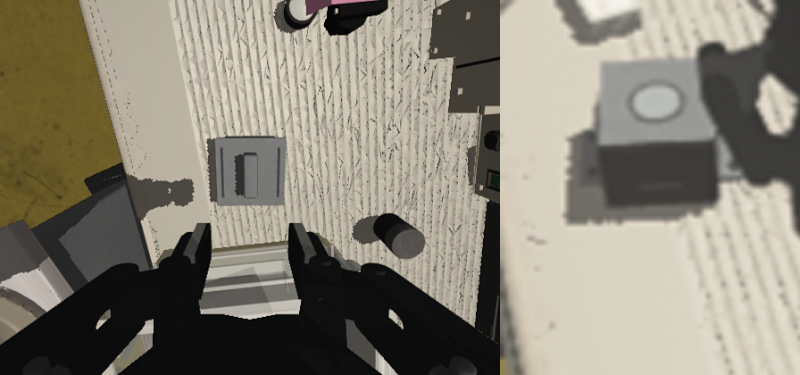

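```bash
python3 - <<'E'
from h import *
g=grab('wrist');im=g['pixels'].astype(int);a=grab('top');b=grab('scene')
def rect(x0,y0,x1,y1,z,ref,tol):
    m=(np.abs(im-np.array(ref)).max(2)<tol).astype(np.uint8)
    w=np.zeros_like(m);w[y0:y1,x0:x1]=m[y0:y1,x0:x1]
    w=cv2.morphologyEx(w,cv2.MORPH_OPEN,np.ones((3,3)))
    cs,_=cv2.findContours(w,cv2.RETR_EXTERNAL,2);c=max(cs,key=cv2.contourArea)
    P=np.array([ray(g,*p[0],z)[:2] for p in c],np.float32)
    (c0,wh,an)=cv2.minAreaRect(P*1000);print(np.round(c0,1),np.round(wh,1),round(an,2),cv2.boundingRect(c))
rect(230,145,330,240,.0245,im[190,305],14)
print('rib',ray(g,272*1,170,.0465),ray(g,272,220,.0465),ray(g,288,170,.0465))
for z in(0,.05,.1,.13,.16,.2):print(z,ray(a,343,300,z)[:2],ray(b,197,318,z)[:2],ray(a,369,205,z)[:2],ray(b,357,284,z)[:2])
E
```

```text
[481.4 104.2] [80.5 80.6] 67.24 (241, 154, 80, 76)
rib [0.48432447 0.13267298 0.0465    ] [0.46457595 0.08648911 0.0465    ] [0.49842587 0.12675386 0.0465    ]
0 [0.29479747 0.03548569] [0.32776003 0.14187131] [ 0.55589613 -0.04060293] [0.6215713  0.04935093]
0.05 [0.30397738 0.04414889] [0.32114596 0.11271002] [ 0.55328454 -0.02850348] [0.59609975 0.0261278 ]
0.1 [0.3131573 0.0528121] [0.31453188 0.08354872] [ 0.55067295 -0.01640403] [0.57062819 0.00290468]
0.13 [0.31866525 0.05801002] [0.31056344 0.06605194] [ 0.549106   -0.00914435] [ 0.55534525 -0.0110292 ]
0.16 [0.32417319 0.06320795] [0.30659499 0.04855516] [ 0.54753904 -0.00188468] [ 0.54006232 -0.02496308]
0.2 [0.33151712 0.07013851] [0.30130373 0.02522612] [0.54544977 0.00779488] [ 0.51968507 -0.04354158]
```

Emit:
apply_moves:
  plan:
    - [[0,0,0,-0.011,0.001,0.1,0],[0,0,0,-0.011,0.001,0.2,0],[0,0,0,-0.011,0.001,0.3,0],[0,0,0,-0.011,0.001,0.38,0],[0,0,0,-0.011,0.001,0.432,0],[0,0,0,-0.011,0.001,0.432,0],[0,0,0,-0.011,0.001,0.432,1],[0,0,0,-0.011,0.001,0.432,1],[0,0,0,-0.011,0.001,0.432,1],[0,0,0,-0.011,0.001,0.432,1],[0,0,0,-0.011,0.001,0.432,1],[0,0,0,-0.011,0.001,0.432,1]]
  force: 90

```text
clock: 6.27
tcp_pos: [0.4818, 0.104, 0.03]
orientation: [2.617, 1.738, 0.004]
contact_force: [-0.8, -0.7, 7.5]
grip_width: 0.0138
```

Emit:
apply_moves:
  plan:
    - [[0,0,0,0,0,-0.05,1],[0,0,0,0,0,-0.12,1],[0,0,0,0,0,-0.2,1],[0,0,0,0,0,-0.28,1],[0,0,0,0,0,-0.36,1],[0,0,0,0,0,-0.36,1]]

```text
clock: 6.77
tcp_pos: [0.4844, 0.1046, 0.1785]
orientation: [2.616, 1.737, 0.017]
contact_force: [0.8, -0.1, -0.4]
grip_width: 0.0135
```

```bash
python3 - <<'E'
from h import *
p,M=st();d=M.T@(np.array([.4925,.3625,.17])-p)/.4;print(d, np.degrees(np.arctan2(M[1,1],M[0,1])))
E
```

```text
{'clock': 6.7667, 'joints': [-0.7952, 0.2614, 0.5404, 2.0663, -0.1814, 0.8475, -0.5492], 'tcp_pos': [0.4844, 0.1046, 0.1785], 'orientation': [2.6164, 1.737, 0.0166], 'contact_force': [0.7592, -0.1345, -0.4148], 'grip_width': 0.0135}
[[0.388, 0.922, 0.009], [0.922, -0.388, 0.005], [0.008, 0.007, -1.0]]
[ 0.60194422 -0.23172384  0.02452008] -22.842796642726437
```

Emit:
apply_moves:
  plan:
    - [[0,0,-0.474,0.602,-0.232,0,1],[0,0,-0.474,0.602,-0.232,0,1],[0,0,-0.474,0.602,-0.232,0,1],[0,0,-0.474,0.602,-0.232,0,1],[0,0,-0.474,0.602,-0.232,0,1],[0,0,-0.474,0.602,-0.232,0,1],[0,0,-0.474,0.602,-0.232,0,1],[0,0,-0.474,0.602,-0.232,0,1],[0,0,-0.474,0.602,-0.232,0,1],[0,0,-0.474,0.602,-0.232,0,1],[0,0,-0.474,0.602,-0.232,0,1],[0,0,-0.474,0.602,-0.232,0,1]]

```text
clock: 7.77
tcp_pos: [0.4884, 0.3616, 0.1725]
orientation: [-0.737, -3.054, -0.0]
contact_force: [0.5, -1.0, -2.1]
grip_width: 0.0142
```

```bash
python3 - <<'E'
from h import *
p,M=st();print(np.degrees(np.arctan2(M[1,1],M[0,1])))
g=grab('wrist','w4.png');b=grab('scene');cv2.imwrite('pics/m4.png',np.hstack([cv2.resize(g['pixels'],(440,330)),cv2.resize(b['pixels'][130:250,160:290],(357,330),interpolation=cv2.INTER_CUBIC)]))
E
```

```text
{'clock': 7.7667, 'joints': [-0.8293, 0.4277, 0.1172, 1.7864, -0.0606, 0.931, 0.4109], 'tcp_pos': [0.4884, 0.3616, 0.1725], 'orientation': [-0.7367, -3.0539, -0.0001], 'contact_force': [0.4827, -0.997, -2.0776], 'grip_width': 0.0142}
[[-0.89, 0.456, -0.0], [0.456, 0.89, 0.0], [0.0, 0.0, -1.0]]
62.873767158231644
```

View pics/m4.png

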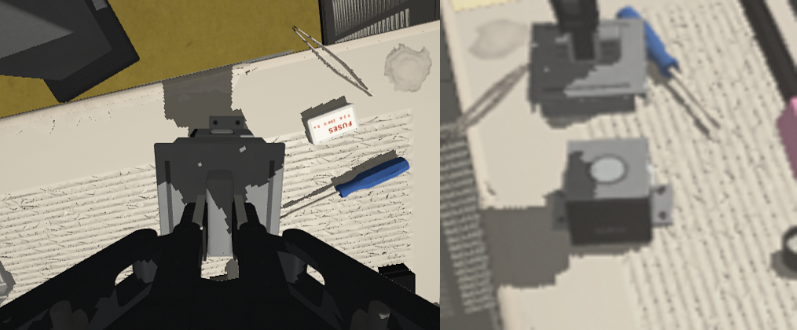

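Emit:
apply_moves:
  plan:
    - [[0,0,0,0,0,0.07,1],[0,0,0,0,0,0.14,1],[0,0,0,0,0,0.19,1],[0,0,0,0,0,0.2,1],[0,0,0,0,0,0.2,1],[0,0,0,0,0,0.2,1]]

```text
clock: 8.37
tcp_pos: [0.4892, 0.3621, 0.0934]
orientation: [0.749, 3.05, 0.001]
contact_force: [0.2, 0.6, -0.7]
grip_width: 0.0134
```

```bash
python3 - <<'E'
from h import *
p,M=st();print(np.degrees(np.arctan2(M[1,1],M[0,1])))
b=grab('scene');t=grab('top')
cv2.imwrite('pics/m5.png',np.hstack([cv2.resize(b['pixels'][150:240,185:270],None,fx=4.7,fy=4.7,interpolation=cv2.INTER_CUBIC),cv2.resize(t['pixels'][190:280,190:275],None,fx=4.7,fy=4.7,interpolation=cv2.INTER_CUBIC)]))
E
```

```text
{'clock': 8.3667, 'joints': [-0.8188, 0.5277, 0.1051, 1.8392, -0.0752, 0.7774, 0.4148], 'tcp_pos': [0.4892, 0.3621, 0.0934], 'orientation': [0.749, 3.0502, 0.0013], 'contact_force': [0.1805, 0.5605, -0.6648], 'grip_width': 0.0134}
[[-0.886, 0.463, 0.001], [0.463, 0.886, 0.001], [-0.001, 0.001, -1.0]]
62.40592566949886
```

View pics/m5.png

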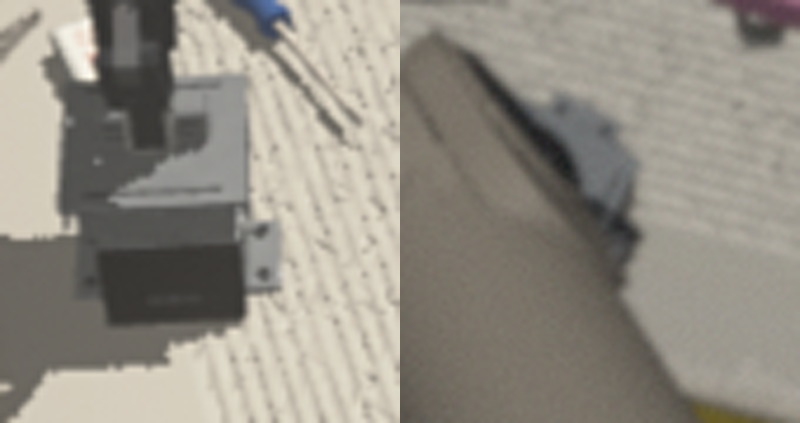

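```bash
python3 - <<'E'
from h import *
b=grab('scene')
S=lambda u,v,z:ray(b,u/4.7+185,v/4.7+150,z)
ex=np.array([.4617,.887,0]);ey=np.array([-.887,.4617,0])
U=np.array([.4925,.3625,0])
for n,p in dict(cFL=S(62,213,.088),cFR=S(250,206,.088),cBR=S(247,76,.088),dFL=S(99,250,.049),dFR=S(244,245,.049),dBotL=S(108,325,.002),dBotR=S(245,319,.002)).items():
    print(n,p.round(4),((p-U)@ex*1e3).round(1),((p-U)@ey*1e3).round(1))
E
```

```text
cFL [0.435  0.3406 0.088 ] -45.9 40.9
cFR [0.5052 0.3026 0.088 ] -47.3 -39.0
cBR [0.5426 0.3752 0.088 ] 34.4 -38.6
dFL [0.4512 0.3482 0.049 ] -31.7 30.1
dFR [0.5074 0.3174 0.049 ] -33.1 -34.0
dBotL [0.4489 0.3461 0.002 ] -34.7 31.1
dBotR [0.5041 0.3167 0.002 ] -35.3 -31.4
```

```bash
python3 - <<'E'
from h import *
g=grab('wrist','w5.png')
p,M=st();s=560/440
im=g['pixels'];gr=cv2.cvtColor(im,6)
print(im[200:300:20,180:230:6].mean(2).astype(int).tolist())
for z in(.085,.088,.091):
  for u,v in[(155*s,143*s),(285*s,142*s)]:print(z,(M.T@(ray(g,u,v,z)-p)*1e3).round(1))
cv2.imwrite('pics/w5c.png',cv2.resize(im[150:310,160:400],None,fx=3.3,fy=3.3,interpolation=cv2.INTER_CUBIC))
E
```

```text
{'clock': 8.5667, 'joints': [-0.8184, 0.5267, 0.1047, 1.839, -0.0751, 0.777, 0.4158], 'tcp_pos': [0.4895, 0.3624, 0.094], 'orientation': [0.7474, 3.0499, 0.0035], 'contact_force': [0.3241, 0.5139, -1.4361], 'grip_width': 0.0135}
[[-0.887, 0.462, 0.002], [0.462, 0.887, 0.002], [-0.001, 0.003, -1.0]]
[[201, 202, 202, 51, 56, 56, 56, 56, 55], [203, 203, 203, 127, 55, 46, 40, 56, 56], [181, 203, 214, 216, 144, 145, 80, 150, 55], [185, 190, 167, 168, 142, 142, 82, 145, 143], [210, 210, 208, 189, 128, 143, 80, 140, 142]]
0.085 [ 40.8 -40.9   8.9]
0.085 [41.5 40.6  9.1]
0.088 [ 41.4 -40.1   5.9]
0.088 [42.  39.8  6.1]
0.091 [ 41.9 -39.3   2.9]
0.091 [42.6 39.   3.1]
```

View pics/w5c.png

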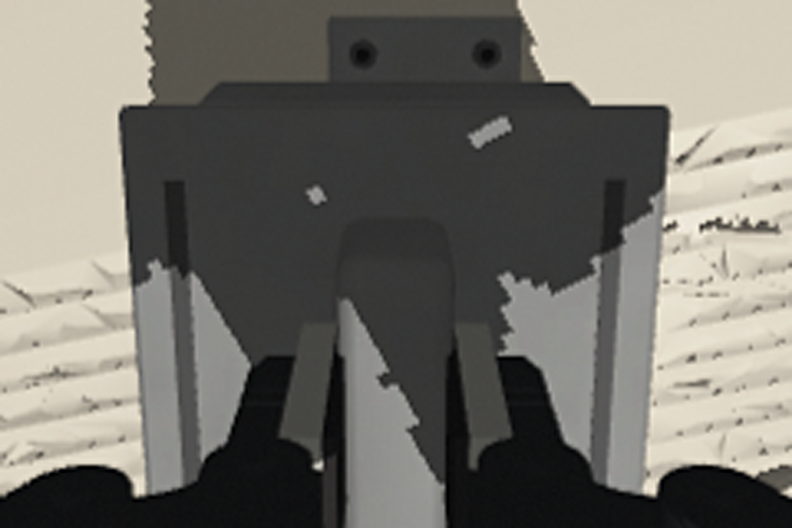

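```bash
python3 - <<'E'
from h import *
g=grab('wrist');p,M=st()
for z in(0,.004,.008):print(z,(M.T@(ray(g,425/3.3+160,150+52/3.3,z)-p)*1e3).round(1),(M.T@(ray(g,425/3.3+160,150+17/3.3,z)-p)*1e3).round(1))
print((M.T@(np.array([.4928,.3624,p[2]])-p)*1e3).round(1))
E
```

```text
{'clock': 8.6167, 'joints': [-0.8184, 0.5269, 0.1046, 1.8393, -0.0751, 0.7769, 0.4159], 'tcp_pos': [0.4894, 0.3622, 0.0938], 'orientation': [0.7472, 3.0502, 0.003], 'contact_force': [-0.3617, 0.0135, -0.6942], 'grip_width': 0.0137}
[[-0.887, 0.462, 0.002], [0.462, 0.887, 0.002], [-0.001, 0.002, -1.0]]
0 [36.9  6.8 93.8] [44.8  6.7 93.8]
0.004 [37.4  6.7 89.8] [45.3  6.6 89.8]
0.008 [38.   6.5 85.8] [45.7  6.5 85.8]
[-3.   1.7  0. ]
```

```bash
python3 - <<'E'
from h import *
b=grab('scene')
ex=np.array([.4617,.887,0]);ey=np.array([-.887,.4617,0]);U=np.array([.4925,.3625,0])
f=lambda p:np.round([(p-U)@ex*1e3,(p-U)@ey*1e3],1)
for z in(.003,.006):
  print(f(ray(b,262/4.7+185,251.5/4.7+150,z)),f(ray(b,280/4.7+185,290/4.7+150,z)),f(ray(b,280/4.7+185,222/4.7+150,z)))
# first scene view (drawer out), flange holes / corners
for q in[(245,127),(245,167),(262,120),(262,183)]:print(q,f(ray(b,q[0]/4.4+185,q[1]/4.4+170,.004)))
E
```

```text
[  5.6 -39.9] [-19.4 -47.8] [ 24.2 -48.8]
[  2.7 -40.1] [-22.1 -48. ] [ 21.3 -48.9]
(245, 127) [ 18.8 -40. ]
(245, 167) [ -8.7 -39.6]
(262, 120) [ 23.1 -48.7]
(262, 183) [-20.  -47.8]
```

Emit:
apply_moves:
  plan:
    - [[0,0,0,-0.007,0.008,0,1],[0,0,0,-0.007,0.008,0.015,1],[0,0,0,-0.007,0.008,0.025,1],[0,0,0,-0.007,0.008,0.032,1],[0,0,0,-0.007,0.008,0.032,1]]

```text
clock: 9.08
tcp_pos: [0.492, 0.3627, 0.0785]
orientation: [-0.747, -3.05, 0.003]
contact_force: [-0.4, -0.0, -0.8]
grip_width: 0.0138
```

Emit:
apply_moves:
  plan:
    - [[0,0,0,0,0,0.005,1],[0,0,0,0,0,0.01,1],[0,0,0,0,0,0.01,1]]

```text
clock: 9.33
tcp_pos: [0.4925, 0.3631, 0.0753]
orientation: [-0.747, -3.051, 0.001]
contact_force: [-1.0, 0.1, -0.9]
grip_width: 0.0137
```

Emit:
apply_moves:
  plan:
    - [[0,0,0,0,0,0.005,1],[0,0,0,0,0,0.01,1],[0,0,0,0,0,0.01,1]]

```text
clock: 9.58
tcp_pos: [0.4932, 0.3632, 0.0717]
orientation: [0.747, 3.051, 0.001]
contact_force: [-0.1, -1.0, -0.4]
grip_width: 0.0141
```

```bash
python3 - <<'E'
from h import *
p,M=st();o=r.get_obs();print('moment tool',M.T@o['moment'])
b=grab('scene');cv2.imwrite('pics/m6.png',cv2.resize(b['pixels'][150:240,185:270],None,fx=6,fy=6,interpolation=cv2.INTER_CUBIC))
E
```

```text
{'clock': 9.5833, 'joints': [-0.8121, 0.5631, 0.1007, 1.8399, -0.0788, 0.7416, 0.4219], 'tcp_pos': [0.4932, 0.3632, 0.0717], 'orientation': [0.7468, 3.0506, 0.0006], 'contact_force': [-0.0689, -0.9839, -0.4153], 'grip_width': 0.0141}
[[-0.887, 0.462, 0.001], [0.462, 0.887, 0.0], [-0.001, 0.001, -1.0]]
moment tool [-0.10289087 -0.33123023 -0.03590039]
```

Emit:
apply_moves:
  plan:
    - [[0,0,0,0,0,0.004,1],[0,0,0,0,0,0.008,1],[0,0,0,0,0,0.008,1]]

```text
clock: 9.88
tcp_pos: [0.4938, 0.3639, 0.0699]
orientation: [0.747, 3.05, 0.004]
contact_force: [-0.4, 0.1, 7.7]
grip_width: 0.0136
```

Emit:
apply_moves:
  plan:
    - [[0,0,0,0,0,0.004,1],[0,0,0,0,0,0.004,1]]

```text
clock: 10.05
tcp_pos: [0.4939, 0.3643, 0.0683]
orientation: [0.747, 3.05, 0.005]
contact_force: [0.6, -0.3, 6.0]
grip_width: 0.0139
```

Emit:
apply_moves:
  plan:
    - [[0,0,0,0,0,0.005,1],[0,0,0,0,0,0.01,1],[0,0,0,0,0,0.01,1]]

```text
clock: 10.3
tcp_pos: [0.493, 0.3637, 0.0627]
orientation: [0.746, 3.051, 0.002]
contact_force: [3.4, 2.1, -5.7]
grip_width: 0.0139
```

Emit:
apply_moves:
  plan:
    - [[0,0,0,0,0,0.005,1],[0,0,0,0,0,0.01,1],[0,0,0,0,0,0.01,1]]

```text
clock: 10.55
tcp_pos: [0.493, 0.3626, 0.0596]
orientation: [-0.748, -3.051, 0.001]
contact_force: [-0.5, -2.6, 7.0]
grip_width: 0.0137
```

Emit:
apply_moves:
  plan:
    - [[0,0,0,0,0,0.002,1],[0,0,0,0,0,0.002,1],[0,0,0,0,0,0.002,1]]

```text
clock: 10.8
tcp_pos: [0.493, 0.3625, 0.0595]
orientation: [0.748, 3.051, -0.001]
contact_force: [-1.6, -3.3, 13.5]
grip_width: 0.0136
```

Emit:
apply_moves:
  plan:
    - [[0,0,0,0,0,0,1],[0,0,0,0,0,0,1],[0,0,0,0,0,0,1],[0,0,0,0,0,0,1],[0,0,0,0,0,0,1],[0,0,0,0,0,0,1],[0,0,0,0,0,0,1],[0,0,0,0,0,0,1]]

```text
clock: 11.47
tcp_pos: [0.493, 0.3626, 0.0595]
orientation: [0.748, 3.051, -0.001]
contact_force: [-1.6, -4.7, 13.8]
grip_width: 0.0137
```

```bash
python3 - <<'E'
from h import *
p,M=st();print(np.degrees(np.arctan2(M[1,1],M[0,1])))
b=grab('scene');g=grab('wrist')
cv2.imwrite('pics/m7.png',np.hstack([cv2.resize(b['pixels'][150:240,185:270],(397,420),interpolation=cv2.INTER_CUBIC),cv2.resize(g['pixels'][130:330,180:380],(400,420),interpolation=cv2.INTER_CUBIC)]))
st()
E
```

```text
{'clock': 11.4667, 'joints': [-0.8095, 0.5803, 0.0983, 1.8454, -0.0813, 0.7201, 0.4237], 'tcp_pos': [0.493, 0.3626, 0.0595], 'orientation': [0.7482, 3.0512, -0.0007], 'contact_force': [-1.5766, -4.7226, 13.8011], 'grip_width': 0.0137}
[[-0.887, 0.463, -0.0], [0.463, 0.887, -0.0], [-0.0, -0.0, -1.0]]
62.443051927026566
{'clock': 11.5667, 'joints': [-0.8096, 0.5803, 0.0983, 1.8454, -0.0813, 0.7201, 0.4237], 'tcp_pos': [0.493, 0.3626, 0.0595], 'orientation': [-0.7483, -3.0512, 0.0008], 'contact_force': [-1.9698, -3.8271, 13.3413], 'grip_width': 0.0137}
[[-0.887, 0.463, -0.0], [0.463, 0.887, -0.0], [-0.0, -0.0, -1.0]]
```

View pics/m7.png

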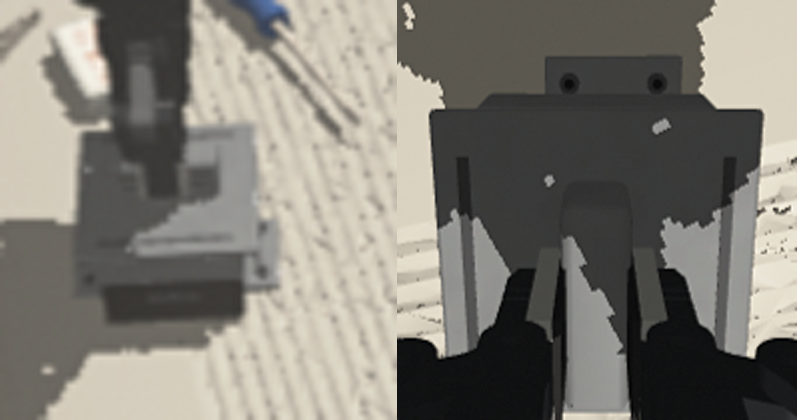

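```bash
python3 -c "
from h import *
r.hand_in();st()"
```

```text
the job is handed in; nothing more can be done
the job is handed in; nothing more can be done
```

The job is done and handed in: the drawer is home, the cover is on, and the gripper is still holding and pressing it. `hand_in()` gives no verdict, so this rests on my own checks.

- **Drawer:** I pushed it in with the shut fingers until it stopped hard, at about 18 N, which is well above the 6–8 N detent. A later scene picture showed its front flush with the unit.
- **Cover:** I gripped it by the rib, turned it about 85° and lowered it over the unit. It met the rollers with the TCP at about z = 0.070. It then snapped down and stopped at z = 0.0595, which is the height I had worked out for the plate on the top.
- **Final press:** the downward force held at 13.3–13.8 N for about 0.8 s before hand-in, with the grip set to 90 N. The last pictures show the cover level and square. There was also a sideways force of about 4–5 N.
- **Bystanders:** I never touched the lens can, loupe or fuse box, but I did not measure their positions afterwards.

**Disagreements:**
- Camera estimates of the unit's centre along its x differed by up to about 5 mm. I aimed between them, and the cover went on with only small sideways forces.
- The gripper read 13.7 mm on the 16 mm rib; I took this as a reading offset.
- I viewed 10 pictures, counting crops.

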